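Run the filler nut onto the sprayer's neck

ROBOT

A 6-joint arm with a two-finger parallel gripper is mounted at the origin on the work surface. World frame = base frame: x ahead of the robot, y to its left, z up, the work surface at z = 0. Lengths are in m, angles in rad, forces in N, time in s.
With the tool pointing down it reaches from about 0.25 to 0.775 m from the base axis. Payload 4 kg.
Tool frame: the origin (TCP) lies at the very end of the fingers, on their centre line; the grasp point (between the pads) lies arm.hold_point_z behind it (arm.hold_point_z is the distance from the TCP to the grasp point, in m); z points along the fingers, y is the line along which they close (so a half turn about z gives the same grasp; the last joint's range is limited). The gripper opens to 94 mm and grips with 3 to 60 N. Pads are 16 mm wide; open, the fingers measure 119 mm over their backs; the gripper's body (75 mm by 177 mm) begins 78 mm behind the grasp point.
Start: joints at [1.182, 0.087, 1.371, -0, 1.684, -0.103], TCP at [0.155, 0.528, 0.206] pointing down, gripper open.
Joint ranges: [-3.1, 3.1], [-0.76, 2.03], [0.27, 2.55], [-1.08, 4.22], [0.17, 2.65], [-2.57, 2.57]. Speed limits (rad/s): [2.79, 2.79, 3.14, 3.14, 3.14, 3.14].

INTERFACE

Orientations are given as a unit quaternion [x, y, z, w].
In Python, from bench import arm gives the robot as it stands. Calls block until the motion is done:
- arm.move_pose(position, orientation): joint-space move of the TCP to a pose.
- arm.servo_line(position, feed=0.15, attitude=None): straight line of the TCP; attitude=None keeps the orientation; feed is the mean speed in m/s.
- arm.movej(angles): joint-space move.
- arm.ungrasp() and arm.close_gripper(): open the fingers fully, or close them until they stop; the grip force is fixed at half the most.
- arm.wait(seconds).
- arm.solve_ik(position, orientation): joint angles nearest the present ones, or None.
- arm.grab_frame(name): name is "side" or "top"; returns (picture, depth): 420x560x3 uint8, red, green, blue; 420x560 float32, m along the optical axis (not along the pixel's ray), 0 where there is no reading.
- arm.camera_info(name): a dict with "fx", "fy", "cx", "cy" (pixels), "rvec" (rotation vector, rad) and "tvec" (3), from world to camera coordinates, as OpenCV has them. Camera axes: x right, y down, z forward; pixel columns grow to the right and rows downward; lengths in m; the calibration is good to about 2 mm. A picture is of the moment at which its call begins. camera_info takes no time and is no camera call.
A pose or a line that the arm cannot do raises arm.PlanningError and nothing moves.
- arm.finish_job(): hands the job in; it is judged then, once.
Trained networks look in the newest picture that a camera, given by its name, has taken for a name from the list of things; names that differ only in an ending like _2 or _b are one class to them, and where a whole thing is asked for, a point or a joint stands for the part that bears it (a point fixed in the world has none). Each returns a list of dicts, best first, with "p" (0 to 1); they miss things now and then, are a little off and sometimes report something else, mostly with a low value. They report only what shows in the picture. A call takes as long as a camera call. They do not tell look-alikes from the thing itself.
- arm.masks_of(camera, name): "region" (420x560 bool, what is visible of it).
- arm.pinpoint(camera, name): "position" ([x, y, z] in m, in the coordinates of the camera as it stood for that picture, good to about 4 mm: a listed point, or the origin of a listed thing).
Readings, each from a call of its own:
- arm.read_time_s(): time.
- arm.read_joint_positions(): joint angles.
- arm.read_dq(): joint speeds.
- arm.read_joint_torque(): joint torques, N m.
- arm.read_eef_pos(): TCP position.
- arm.read_ee_rot(): TCP orientation.
- arm.read_wrist_force(): force on the tool from outside, world axes, zero at the start.
- arm.read_ft_torque(): the same for the moment, N m.
- arm.read_width(): finger opening in m.
- arm.read_grip_force(): force on a finger pad.
Only numpy, scipy, OpenCV 4.12 (cv2) and the standard library are available. Lean on these libraries where they do the work, as an engineer would, in place of code of your own. Each camera call takes 0.05 s, during which the arm holds its last target. There are 200 camera calls.

TASK

The winged orange filler nut is only sitting loose on the neck of the green garden sprayer. Keeping it on the neck and pressing it down gently, turn it backward (anticlockwise from above) until you feel it drop into the thread start, then turn it forward (clockwise) while it runs down, until it is fully home on the tank, snug but never forced, and let go. Leave the other things on the cart where they are.

Things in the scene. Friction and masses are not known exactly. Their poses are not given: they have to be found in the camera images.
- tank: Green sprayer tank, box 110 x 200 x 130 mm high, fixed on the cart. Origin at table level below the axis of its filler neck, z up that axis; the box runs from y -55 to +145 mm. A black spray head with red squeeze lever stands on the +y end, 100 mm and more from the neck axis, up to 180 mm high. Pressing or twisting the nut against the neck with over 35 N of total contact damages the plastic.
- seat (a point): Centre of the flat shoulder on the tank's top, 130 mm above its origin, on the neck axis: the nut is home when its lower edge rests here. A sprung valve pin on the axis pushes the nut up, 0 N at the start to 6 N at home: it does not drop by its weight, and springs back out of the thread start unless held down, until 0.4 rad of forward turning; then it stays put when let go.
- neck_top (a point): On the neck axis, 146.5 mm above the tank's origin: level lands on the white neck (50 mm diameter, hidden in the nut) on which the nut's three lugs rest at the start. They slide level when turned backward. Turned forward from there they only meet stops. The neck gives 1 mm per 3.5 N, 3 mm at most, up and down.
- neck_axis (a point): On the neck axis, 138 mm above the tank's origin, amid the three-start thread descending 4.2 mm per rad clockwise. The starts are hidden, new each time: 0.3 to 1.25 rad backward of where the nut stands. There the pressed nut drops 7 to 9 mm; 0.2 rad further back the lugs meet stops. From the drop, the pressed nut meets the shoulder at 1.1 to 1.5 rad forward; 0.3 to 0.7 rad more draws it snug, further overloads it.
- cap: Orange winged filler nut, 62 mm diameter, 80 to 170 g. Origin on its axis at the lower edge of the skirt, z up; flat top at 29 mm. On it the wing: an upright bar 56 mm long along x, 12 mm thick along y, from 29 to 61 mm above the origin, to be gripped across y from above. Origin above the tank's origin: 143.5 mm at the start, about 135 in the thread start, 130 home.
- watering_can: Yellow plastic watering can, 110 mm diameter, 120 mm high, with spout (+y) and handle (-y); origin at the centre of its underside. Bystander.
- saucer: Terracotta saucer, 140 mm diameter, 24 mm high; origin at the centre of its underside. Bystander.
- trowel: Aluminium trowel with wooden handle lying along its x, 290 mm long, 28 mm high; origin below its middle. Bystander.
- marker: Wooden plant marker stick lying flat along its x, 160 x 22 x 5 mm; origin below its middle. Bystander.
Things that resemble listed ones, but are neither listed nor needed, are in the scene too. There is more than one size of the cap; the job needs the smallest.

How it is judged:
On the way, in this order (a step that is already met when the one before it is completed fails the run):
1. the nut, turned backward, has dropped into the thread start (its lower edge less than 137.5 mm above the tank's underside) (z of cap in the frame of tank below 0.1375 m), for 0.1 s.
2. the nut has been run down to the tank's shoulder (lower edge less than 131.5 mm above the tank's underside) (z of cap in the frame of tank below 0.1315 m), for 0.2 s.
At the end, for the whole second after the job is handed in: The nut rests, let go, with its lower edge within 1.5 mm of the tank's shoulder, on the neck axis within 4 mm and level within 0.06 rad; the bystanders are where they were within 15 mm (z of cap in the frame of tank below 0.1315 m and horizontal distance between cap and tank below 0.004 m and angle between the z axis of cap and the z axis of tank, either way round below 0.06 rad and linear speed of cap below 0.01 m/s); the robot touches nothing.
It fails at once if the nut is lifted more than 4 mm off the neck's lands (z of cap in the frame of tank above 0.1475 m).
It fails at once if the nut is pressed or twisted against the neck with more than 35 N (contact force between cap and tank above 35 N).
It fails at once if a bystander is moved more than 15 mm (distance of any of watering_can, saucer, trowel, marker from where it was at the start of the episode above 0.015 m).
It also fails if it takes over 69 s, if anything falls off the work surface, if the arm or the gripper's body presses on something with over 40 N, if the wrist force passes 120 N, or if a joint passes its speed limit or range.

## Working session

There is one attempt and no reset: what is moved stays moved. The work goes in short steps, each a Python script; the robot and the scene stay as the last script left them, time stands still between calls to the robot, and variables do not carry over. Pictures are saved under pics/ and viewed, at most 10 in all, crops included, and the job is handed in when it is done.

```bash
mkdir -p pics; ls
cat > h.py <<'E'
from bench import arm
import numpy as np, cv2
from scipy.spatial.transform import Rotation as R
def cam(n):
    c=arm.camera_info(n); return c,R.from_rotvec(np.ravel(c['rvec'])).as_matrix(),np.ravel(c['tvec'])
def c2w(n,p):
    c,Rm,t=cam(n); return (np.asarray(p)-t)@Rm
def w2px(n,p):
    c,Rm,t=cam(n); q=Rm@np.asarray(p)+t; return (c['fx']*q[0]/q[2]+c['cx'],c['fy']*q[1]/q[2]+c['cy'])
def cloud(n,d):
    c,_,_=cam(n); v,u=np.mgrid[:420,:560]
    return c2w(n,np.stack([(u-c['cx'])/c['fx']*d,(v-c['cy'])/c['fy']*d,d],-1))
E
python3 - <<'E'
from h import *
for n in ('side','top'):
    im,d=arm.grab_frame(n); cv2.imwrite(f'pics/{n}0.png',im[...,::-1]); np.savez(f'{n}0.npz',im=im,d=d)
    for k in ('cap','tank','seat'):
        for r in arm.pinpoint(n,k): 
            w=c2w(n,r['position']); print(n,k,round(r['p'],2),w.round(4),np.round(w2px(n,w)))
    for r in arm.masks_of(n,'cap'):
        m=r['region']&(d>0); P=cloud(n,d)[m]; print(n,'mask',round(r['p'],2),m.sum(),np.argwhere(m).mean(0).round()[::-1],P.mean(0).round(3),P[:,2].max().round(3))
print(arm.read_eef_pos(),arm.read_ee_rot(),arm.hold_point_z,arm.read_time_s())
E
```

```text
pics
side cap 0.85 [ 0.5247 -0.0856  0.1446] [289. 211.]
side cap 0.81 [ 7.114e-01 -1.608e-01  4.000e-04] [359. 247.]
side cap 0.63 [ 0.5242 -0.2415 -0.    ] [327. 290.]
side tank 0.76 [ 0.5209 -0.0862  0.0023] [286. 258.]
side seat 0.63 [ 0.523  -0.0876  0.1309] [288. 216.]
side seat 0.63 [ 0.5218 -0.0855  0.1463] [288. 211.]
side seat 0.39 [0.5359 0.3501 0.0008] [208. 191.]
side mask 0.74 624 [289. 204.] [ 0.517 -0.095  0.172] 0.208
side mask 0.73 1161 [329. 281.] [ 0.514 -0.257  0.041] 0.085
side mask 0.69 1011 [359. 238.] [ 0.692 -0.173  0.044] 0.085
side mask 0.44 5534 [271. 233.] [ 0.482 -0.066  0.086] 0.183
top cap 0.9 [ 0.526  -0.0895  0.1422] [309. 202.]
top cap 0.66 [ 0.5293 -0.247   0.0027] [363. 207.]
top cap 0.61 [ 7.104e-01 -1.633e-01 -7.000e-04] [331. 144.]
top tank 0.9 [ 0.525  -0.0878  0.0011] [305. 209.]
top tank 0.58 [ 0.5259 -0.0889  0.142 ] [309. 202.]
top seat 0.8 [ 0.5233 -0.0898  0.1263] [309. 204.]
top mask 0.93 827 [364. 208.] [ 0.522 -0.243  0.045] 0.088
top mask 0.8 497 [309. 201.] [ 0.521 -0.087  0.179] 0.209
top mask 0.67 792 [332. 143.] [ 0.7   -0.161  0.046] 0.089
[0.15505257 0.52769933 0.20546587] [ 1.42412392e-01  9.89807411e-01  1.16573191e-05 -4.79866909e-06] 0.0188 0.5
```

Run:
```python
from h import *
o=[]
for n,z0 in (('top',.185),('side',.185)):
    f=np.load(f'{n}0.npz'); P=cloud(n,f['d']); 
    m=(np.linalg.norm(P[...,:2]-[.525,-.088],axis=-1)<.045)&(P[...,2]>z0)&(f['d']>0)
    q=P[m]; t=q[q[:,2]>.198]; r=cv2.minAreaRect((t[:,:2]*1000).astype(np.float32))
    print(n,m.sum(),len(t),r,np.median(t[:,2]),np.linalg.svd(t[:,:2]-t[:,:2].mean(0))[2][0],t.mean(0))
b=cv2.imread('pics/top0.png'); s=cv2.imread('pics/side0.png')
o=np.hstack([cv2.resize(b[100:260,230:400],(390,367),interpolation=2),cv2.resize(s[150:310,230:400],(390,367),interpolation=2)])
cv2.imwrite('pics/crop0.png',o); cv2.imwrite('pics/full0.png',np.hstack([cv2.resize(b,(400,300)),cv2.resize(s,(400,300))]))
# IK scan
for a in np.arange(-180,181,15):
    q=arm.solve_ik([.525,-.088,.19],(R.from_euler('z',a,degrees=True)*R.from_quat([1,0,0,0])).as_quat())
    print(a,None if q is None else np.round(q,2))
```

```text
top 134 114 ((523.3866577148438, -88.06463623046875), (55.816856384277344, 12.096976280212402), 21.01742172241211) 0.20330199204983224 [-0.94285292 -0.3332092 ] [ 0.52347478 -0.08764575  0.20322215]
side 153 79 ((521.4207153320312, -87.35856628417969), (56.928462982177734, 13.616597175598145), 21.606935501098633) 0.2037407074275072 [-0.94461765 -0.32817295] [ 0.51938264 -0.08968074  0.20330376]
-180 [-0.27  0.05  1.44 -0.    1.65 -1.84]
-165 [-0.27  0.05  1.44 -0.    1.65 -2.11]
-150 [-0.27  0.05  1.44 -0.    1.65 -2.37]
-135 None
-120 None
-105 None
-90 None
-75 None
-60 [-0.27  0.05  1.44 -0.    1.65  2.35]
-45 [-0.27  0.05  1.44 -0.    1.65  2.08]
-30 [-0.27  0.05  1.44 -0.    1.65  1.82]
-15 [-0.27  0.05  1.44 -0.    1.65  1.56]
0 [-0.27  0.05  1.44 -0.    1.65  1.3 ]
15 [-0.27  0.05  1.44 -0.    1.65  1.04]
30 [-0.27  0.05  1.44 -0.    1.65  0.77]
45 [-0.27  0.05  1.44 -0.    1.65  0.51]
60 [-0.27  0.05  1.44 -0.    1.65  0.25]
75 [-0.27  0.05  1.44 -0.    1.65 -0.01]
90 [-0.27  0.05  1.44 -0.    1.65 -0.27]
105 [-0.27  0.05  1.44 -0.    1.65 -0.53]
120 [-0.27  0.05  1.44 -0.    1.65 -0.8 ]
135 [-0.27  0.05  1.44 -0.    1.65 -1.06]
150 [-0.27  0.05  1.44 -0.    1.65 -1.32]
165 [-0.27  0.05  1.44 -0.    1.65 -1.58]
180 [-0.27  0.05  1.44 -0.    1.65 -1.84]
```

View pics/crop0.png

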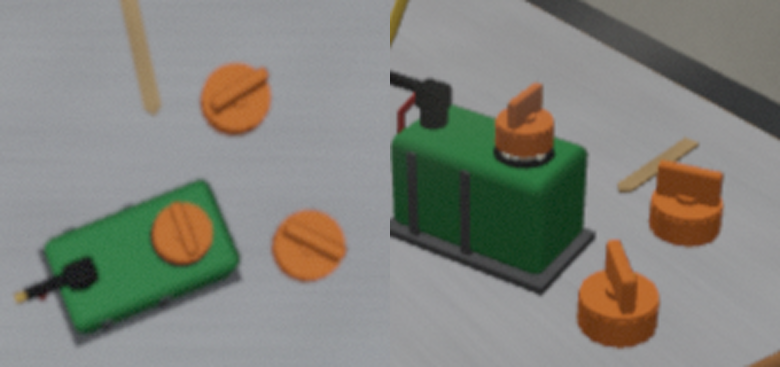

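View pics/full0.png

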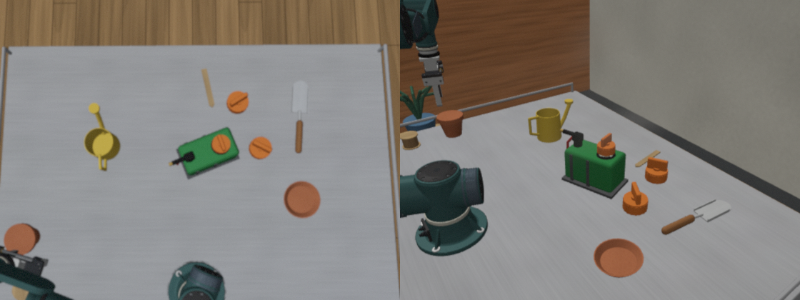

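The three orange nuts in the top view are at (309,201) on the tank neck, (364,208) and (332,143) on the cart. The one on the neck is visibly the smallest: its wing measures 56 x 12 mm, matching the description, so it is the target. Its wing yaw is about 20.5°.

```bash
cat >> h.py <<'E'
def att(a): return (R.from_euler('z',a)*R.from_quat([1,0,0,0])).as_quat()
def st(tag=''):
    print(tag,'t%.2f'%arm.read_time_s(),np.round(arm.read_eef_pos(),4),'F',np.round(arm.read_wrist_force(),1),'M',np.round(arm.read_ft_torque(),2),'w%.4f'%arm.read_width(),'g%.1f'%arm.read_grip_force(),flush=True)
E
python3 - <<'E'
from h import *
p=np.array(arm.read_eef_pos()); a=np.deg2rad(20.5)
arm.servo_line([p[0],p[1],.30],feed=.3)
arm.move_pose([.5235,-.088,.29],att(a)); st('above')
arm.servo_line([.5235,-.088,.178],feed=.12); st('down')
im,d=arm.grab_frame('side'); cv2.imwrite('pics/g1.png',cv2.resize(im[100:280,200:380,::-1],(540,540),interpolation=2))
E
```

```text
above t3.51 [ 0.5236 -0.0872  0.2901] F [0.5 0.2 0.3] M [-0.05  0.24 -0.04] w0.0941 g0.0
down t4.59 [ 0.5241 -0.0881  0.1791] F [-0.4  0.4  0.8] M [-0.09  0.17  0.01] w0.0942 g0.0
```

View pics/g1.png

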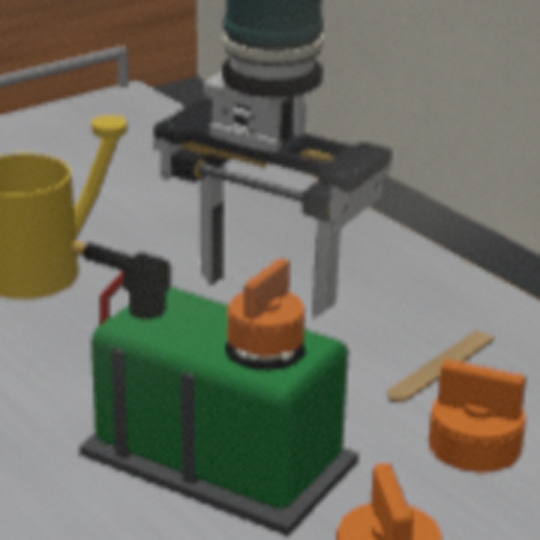

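The fingers straddle the wing (wing at (267,285), finger tips at (212,280) and (325,315)), with the tips at wing-base height. I'll close and read the forces.

Run:
```python
from h import *
st('pre'); arm.close_gripper(); st('closed'); arm.wait(.2); st('settled')
t=arm.read_time_s(); arm.servo_line([.5235,-.088,.177],feed=.05); st('-1mm')
arm.servo_line([.5235,-.088,.176],feed=.05); st('-2mm')
arm.servo_line([.5235,-.088,.176],feed=.05,attitude=att(np.deg2rad(20.5)+.03)); st('rot')
```

```text
pre t4.64 [ 0.5242 -0.0882  0.1793] F [-0.6  0.1  0.3] M [ 0.02  0.16 -0.01] w0.0941 g0.0
closed t5.87 [ 0.5235 -0.088   0.178 ] F [ 0.8  0.5 -0.2] M [-0.01  0.16  0.03] w0.0121 g30.0
settled t6.07 [ 0.5235 -0.088   0.178 ] F [ 0.7 -0.5  0.1] M [-0.05  0.17  0.  ] w0.0121 g30.0
-1mm t6.32 [ 0.5235 -0.088   0.1774] F [-1.4  0.8  1.4] M [-0.04  0.34 -0.  ] w0.0120 g30.0
-2mm t6.57 [ 0.5236 -0.088   0.1767] F [-1.6 -0.   4.6] M [0.05 0.54 0.03] w0.0120 g30.0
rot t6.82 [ 0.5238 -0.088   0.1765] F [-1.8  0.1  4.8] M [ 0.02  0.4  -0.04] w0.0119 g30.0
```

```bash
cat > back.py <<'E'
from h import *
a0=np.deg2rad(20.5); a=a0+.03; c=np.array([.5235,-.088]); z=.176; z0=.1765; n=0
while a<a0+1.4 and n<70:
    n+=1
    F=np.array(arm.read_wrist_force()); M=np.array(arm.read_ft_torque()); pz=arm.read_eef_pos()[2]
    print('a%.2f z%.4f pz%.4f'%(a-a0,z,pz),F.round(1),'Mz%.2f'%M[2],flush=True)
    if np.linalg.norm(F)>20 or abs(M[2])>.8: print('STOP');break
    if pz<z0-.005: print('DROPPED'); break
    if F[2]<3: z-=.0012
    else:
        a+=.04; z-=np.clip((7-F[2])*.00015,-.0005,.0005)
    c=c+np.clip(F[:2]*.00005,-.0002,.0002)*(np.abs(F[:2])>2)
    arm.servo_line([*c,z],feed=.05,attitude=att(a))
st('end'); print(a,c.tolist(),z)
E
python3 back.py
```

```text
a0.03 z0.1760 pz0.1765 [-1.8  0.1  4.8] Mz-0.04
a0.07 z0.1757 pz0.1764 [-0.6  0.3  5.7] Mz0.01
a0.11 z0.1755 pz0.1763 [-0.3  0.2  6.1] Mz-0.01
a0.15 z0.1753 pz0.1763 [-0.2  0.5  6.3] Mz-0.01
a0.19 z0.1752 pz0.1762 [0.4 1.3 5.8] Mz-0.00
a0.23 z0.1751 pz0.1761 [0.4 1.3 7.1] Mz-0.02
a0.27 z0.1751 pz0.1762 [-0.9  1.2  6.8] Mz-0.03
a0.31 z0.1750 pz0.1762 [-0.6  0.9  6.3] Mz-0.08
a0.35 z0.1749 pz0.1761 [-0.2  0.9  6.6] Mz0.01
a0.39 z0.1749 pz0.1761 [0.3 2.1 7.9] Mz-0.01
a0.43 z0.1750 pz0.1761 [-0.6  1.7  5.9] Mz-0.02
a0.47 z0.1748 pz0.1761 [0.3 2.3 7. ] Mz-0.01
a0.51 z0.1748 pz0.1761 [-0.4  0.5  6.9] Mz-0.09
a0.55 z0.1748 pz0.1761 [-0.8  1.3  6.6] Mz-0.03
a0.59 z0.1748 pz0.1760 [-0.8  1.4  6.4] Mz-0.07
a0.63 z0.1747 pz0.1760 [0.3 1.  7.9] Mz-0.06
a0.67 z0.1748 pz0.1760 [-0.4  0.8  7.1] Mz-0.04
a0.71 z0.1748 pz0.1761 [-0.4  2.8  7.1] Mz-0.03
a0.75 z0.1748 pz0.1761 [-0.2  0.5  7.2] Mz-0.02
a0.79 z0.1749 pz0.1760 [-0.2  1.5  7.2] Mz-0.08
a0.83 z0.1749 pz0.1761 [-0.8  0.7  5.9] Mz-0.04
a0.87 z0.1747 pz0.1760 [-0.2  1.3  7.3] Mz0.02
a0.91 z0.1748 pz0.1760 [0.5 2.1 6.6] Mz-0.01
a0.95 z0.1747 pz0.1760 [-1.2  1.2  8.1] Mz-0.02
a0.99 z0.1749 pz0.1761 [0.4 1.  7.8] Mz-0.01
a1.03 z0.1750 pz0.1761 [-1.2  1.7  6.4] Mz-0.03
a1.07 z0.1749 pz0.1760 [-1.5  1.   6.5] Mz-0.06
a1.11 z0.1748 pz0.1757 [-1.6  2.   6.6] Mz-0.02
a1.15 z0.1748 pz0.1741 [1.2 0.1 0.4] Mz0.02
a1.15 z0.1736 pz0.1732 [1.4 0.5 1.1] Mz-0.00
a1.15 z0.1724 pz0.1723 [ 1.3 -0.4  1. ] Mz0.05
a1.15 z0.1712 pz0.1713 [ 1.4 -0.4  2.5] Mz-0.06
DROPPED
end t14.57 [ 0.5237 -0.0876  0.1713] F [ 1.4 -0.4  2.5] M [-0.11 -0.21 -0.06] w0.0116 g30.0
1.5077924966588383 [0.5235, -0.08753247212573555] 0.17116065088925858
```

Dropped in at 1.1 rad. Press until it bottoms, then turn forward under force control.

```bash
cat > fwd.py <<'E'
from h import *
a=1.5078; c=np.array([.5235,-.0875]); z=.1712
for i in range(10):
    F=np.array(arm.read_wrist_force()); pz=arm.read_eef_pos()[2]; print('press z%.4f pz%.4f'%(z,pz),F.round(1),flush=True)
    if F[2]>6: break
    z-=.0007; arm.servo_line([*c,z],feed=.05)
a0=a; n=0
while n<60 and a0-a<1.0:
    n+=1; a-=.04; z-=.04*.0042
    arm.servo_line([*c,z],feed=.05,attitude=att(a))
    F=np.array(arm.read_wrist_force()); M=np.array(arm.read_ft_torque()); pz=arm.read_eef_pos()[2]
    print('a%.2f z%.4f pz%.4f'%(a0-a,z,pz),F.round(1),'Mz%.2f'%M[2],flush=True)
    if np.linalg.norm(F)>18 or abs(M[2])>.6: print('STOP');break
    z-=np.clip((7-F[2])*.00015,-.0006,.0005)
    c=c+np.clip(F[:2]*.00005,-.0002,.0002)*(np.abs(F[:2])>2)
st('end'); print(a,c.tolist(),z)
E
python3 fwd.py
```

```text
press z0.1712 pz0.1713 [ 1.4 -0.4  2.5]
press z0.1705 pz0.1707 [ 1.8 -0.8  2. ]
press z0.1698 pz0.1700 [1.8 0.1 2.9]
press z0.1691 pz0.1695 [ 1.5 -0.7  4. ]
press z0.1684 pz0.1691 [1.2 0.4 5.2]
press z0.1677 pz0.1688 [0.2 0.8 6.8]
a0.04 z0.1675 pz0.1687 [ 0.3 -0.5  5.7] Mz-0.02
a0.08 z0.1672 pz0.1685 [-0.1  0.5  7. ] Mz0.07
a0.12 z0.1670 pz0.1683 [0.5 1.5 7.2] Mz0.03
a0.16 z0.1669 pz0.1682 [0.5 0.4 7. ] Mz0.03
a0.20 z0.1667 pz0.1680 [1.5 0.7 6.6] Mz-0.00
a0.24 z0.1665 pz0.1679 [0.5 0.1 7.2] Mz-0.01
a0.28 z0.1663 pz0.1677 [0.6 0.6 7.2] Mz0.02
a0.32 z0.1662 pz0.1676 [0.3 0.3 7.1] Mz0.03
a0.36 z0.1660 pz0.1675 [1.7 1.5 6.8] Mz-0.05
a0.40 z0.1658 pz0.1673 [2.5 0.4 8. ] Mz0.00
a0.44 z0.1658 pz0.1672 [0.5 0.8 7.1] Mz0.01
a0.48 z0.1657 pz0.1671 [1.7 0.2 6.2] Mz0.00
a0.52 z0.1654 pz0.1668 [1.  0.6 7.5] Mz0.02
a0.56 z0.1653 pz0.1668 [0.9 1.  8.1] Mz0.03
a0.60 z0.1653 pz0.1667 [1.6 0.7 6.9] Mz0.01
a0.64 z0.1651 pz0.1665 [0.5 0.5 7.8] Mz-0.02
a0.68 z0.1651 pz0.1664 [1.6 0.4 6.7] Mz0.02
a0.72 z0.1649 pz0.1662 [ 1.3 -0.4  7.5] Mz-0.05
a0.76 z0.1648 pz0.1661 [1.4 0.1 6.6] Mz0.03
a0.80 z0.1645 pz0.1659 [ 1.1 -0.3  6. ] Mz0.01
a0.84 z0.1642 pz0.1657 [-0.  -0.2  7.7] Mz-0.04
a0.88 z0.1642 pz0.1657 [0.7 0.8 7.4] Mz-0.04
a0.92 z0.1640 pz0.1656 [ 0.8 -0.1  8.4] Mz-0.05
a0.96 z0.1641 pz0.1656 [1.4 0.2 7.7] Mz-0.01
a1.00 z0.1640 pz0.1656 [0.9 0.  7.6] Mz-0.03
end t22.07 [ 0.524  -0.0879  0.1656] F [0.9 0.  7.6] M [-0.06  0.14 -0.03] w0.0118 g30.0
0.5077999999999991 [0.5236225366838607, -0.0875] 0.16411085347531745
```

```bash
cat > fwd2.py <<'E'
from h import *
import sys
a,cx,cy,z,n=map(float,sys.argv[1:]); c=np.array([cx,cy])
for i in range(int(n)):
    a-=.03; arm.servo_line([*c,z],feed=.05,attitude=att(a))
    Fs=[];Ms=[]
    for _ in range(3): Fs.append(arm.read_wrist_force()); Ms.append(arm.read_ft_torque()); arm.wait(.02)
    F=np.mean(Fs,0); M=np.mean(Ms,0); pz=arm.read_eef_pos()[2]
    x=R.from_quat(arm.read_ee_rot()).as_matrix()[:,0]
    print('a%.2f true%.3f z%.4f pz%.5f'%(1.5078-a,1.5078-np.arctan2(x[1],x[0]),z,pz),F.round(1),'Mz%.2f'%M[2],flush=True)
    if np.linalg.norm(F)>16 or abs(M[2])>.35: print('STOP');break
    z-=np.clip((7-F[2])*.00015,-.0003,.0005)
st('end'); print(a,c.tolist(),z)
E
python3 fwd2.py .5078 .5236 -.0875 .1641 9
```

```text
a1.03 true1.030 z0.1641 pz0.16558 [ 0.3 -0.8  8.2] Mz0.01
a1.06 true1.060 z0.1643 pz0.16559 [-0.1 -0.8  7.9] Mz-0.00
a1.09 true1.090 z0.1644 pz0.16559 [-0.  -0.5  7.3] Mz-0.01
a1.12 true1.120 z0.1645 pz0.16560 [ 0.1 -0.8  7. ] Mz-0.00
a1.15 true1.150 z0.1645 pz0.16557 [-0.3 -0.7  7. ] Mz0.05
a1.18 true1.180 z0.1645 pz0.16559 [-0.3 -1.2  7.4] Mz0.01
a1.21 true1.210 z0.1645 pz0.16560 [-0.3 -0.1  7.3] Mz0.00
a1.24 true1.240 z0.1646 pz0.16557 [-0.5 -0.3  7.4] Mz0.00
a1.27 true1.270 z0.1646 pz0.16556 [-0.7 -0.4  7. ] Mz0.00
end t24.77 [ 0.5233 -0.0877  0.1656] F [ 0.3 -0.4  7.8] M [-0.03  0.32  0.02] w0.0114 g30.0
0.23779999999999982 [0.5236, -0.0875] 0.16463715455093836
```

```bash
python3 fwd2.py .2378 .5236 -.0875 .1648 4
python3 - <<'E'
from h import *
z=.1648
for i in range(4):
    z+=.0004; arm.servo_line([.5236,-.0875,z],feed=.05); st('relax %.4f'%z)
E
```

```text
a1.30 true1.300 z0.1648 pz0.16557 [-0.6 -0.4  6.5] Mz-0.03
a1.33 true1.330 z0.1647 pz0.16556 [-0.4 -0.3  7.2] Mz-0.02
a1.36 true1.360 z0.1647 pz0.16557 [-0.6 -0.1  6.1] Mz-0.05
a1.39 true1.390 z0.1646 pz0.16556 [-0.1 -0.5  6.7] Mz0.01
end t25.97 [ 0.5233 -0.0875  0.1656] F [-0.3 -0.7  6.9] M [ 0.12  0.32 -0.03] w0.0114 g30.0
0.11780000000000002 [0.5236, -0.0875] 0.16457238939582353
relax 0.1652 t26.22 [ 0.5233 -0.0876  0.1656] F [-1.   0.1  5.9] M [0.   0.23 0.01] w0.0118 g30.0
relax 0.1656 t26.47 [ 0.5233 -0.0875  0.1656] F [-0.3 -0.1  4.8] M [-0.03  0.21 -0.03] w0.0118 g30.0
relax 0.1660 t26.72 [ 0.5233 -0.0875  0.1658] F [-0.6  0.2  4.5] M [-0.12  0.25 -0.01] w0.0117 g30.0
relax 0.1664 t26.97 [ 0.5233 -0.0875  0.1662] F [-0.9 -0.5  4.4] M [-0.06  0.34  0.06] w0.0116 g30.0
```

Run:
```python
from h import *
z=.1664
for i in range(6):
    z+=.0003; arm.servo_line([.5236,-.0875,z],feed=.05); arm.wait(.05); F=np.mean([arm.read_wrist_force() for _ in range(5)],0)
    print('z%.4f pz%.5f'%(z,arm.read_eef_pos()[2]),F.round(1))
    if F[2]<2: break
```

```text
z0.1667 pz0.16644 [-1.   0.1  3.6]
z0.1670 pz0.16670 [-1.7 -0.9  2.1]
z0.1673 pz0.16695 [-1.5  0.2  1. ]
```

Unloaded, the nut still rises about 1.6 mm on the neck spring, so it isn't snug yet. It needs roughly 0.45 rad more.

```bash
sed -i 's/(7-F\[2\])/(6-F[2])/' fwd2.py
cat > relax.py <<'E'
from h import *
import sys
z=float(sys.argv[1])
for i in range(8):
    z+=.0003; arm.servo_line([.5236,-.0875,z],feed=.05); arm.wait(.05); F=np.mean([arm.read_wrist_force() for _ in range(5)],0)
    print('z%.4f pz%.5f'%(z,arm.read_eef_pos()[2]),F.round(1),flush=True)
    if F[2]<.7: break
E
python3 - <<'E'
from h import *
arm.servo_line([.5236,-.0875,.1648],feed=.02); st()
E
python3 fwd2.py .1178 .5236 -.0875 .1648 13 && python3 relax.py .1648
```

```text
t28.14 [ 0.5235 -0.0875  0.1655] F [-2.3 -0.4  4.2] M [-0.02  0.79 -0.02] w0.0120 g30.0
a1.42 true1.419 z0.1648 pz0.16556 [-2.8 -0.3  5.1] Mz0.00
a1.45 true1.449 z0.1647 pz0.16553 [-2.8  0.4  4.9] Mz-0.01
a1.48 true1.479 z0.1645 pz0.16557 [-2.2 -0.1  5.6] Mz-0.00
a1.51 true1.509 z0.1644 pz0.16555 [-1.3  0.4  6.1] Mz-0.04
a1.54 true1.539 z0.1645 pz0.16558 [-1.6 -0.4  5.8] Mz-0.01
a1.57 true1.569 z0.1644 pz0.16556 [-1.3  0.2  6.2] Mz0.03
a1.60 true1.599 z0.1645 pz0.16557 [-1.9 -0.5  6.2] Mz0.01
a1.63 true1.629 z0.1645 pz0.16557 [-1.2 -0.9  5.3] Mz-0.03
a1.66 true1.659 z0.1644 pz0.16555 [-2.  -0.2  5.9] Mz0.06
a1.69 true1.689 z0.1644 pz0.16555 [-1.7 -0.8  5.8] Mz0.08
a1.72 true1.719 z0.1643 pz0.16554 [-2.1 -0.8  6.4] Mz0.05
a1.75 true1.749 z0.1644 pz0.16556 [-1.3 -0.8  6.1] Mz0.05
a1.78 true1.779 z0.1644 pz0.16557 [-2.1 -1.1  6.4] Mz0.04
end t32.04 [ 0.5242 -0.088   0.1656] F [-1.3 -1.1  5.1] M [-0.15  0.64 -0.01] w0.0117 g30.0
-0.2722 [0.5236, -0.0875] 0.16446405606253794
z0.1651 pz0.16555 [-0.2 -1.1  4.9]
z0.1654 pz0.16560 [ 0.  -3.1  3.3]
z0.1657 pz0.16562 [ 1.  -3.   1.5]
z0.1660 pz0.16580 [ 2.5 -3.4  0.4]
```

```bash
python3 fwd2.py -.2722 .5238 -.088 .1654 3
python3 - <<'E'
from h import *
p=np.array(arm.read_eef_pos()); z=.1656
arm.servo_line([p[0],p[1],z],feed=.05); st('pre-release')
arm.ungrasp(); st('open')
arm.servo_line([p[0],p[1],.30],feed=.12); 
P=np.array([.30,.05]); arm.move_pose([.32,.12,.32],att(-.36)); st('away')
for n in ('top','side'):
    im,d=arm.grab_frame(n); np.savez(f'{n}1.npz',im=im,d=d); cv2.imwrite(f'pics/{n}1.png',im[...,::-1])
    X=cloud(n,d); m=(np.linalg.norm(X[...,:2]-[.5235,-.088],axis=-1)<.03)&(X[...,2]>.18)&(d>0)
    f=np.load(f'{n}0.npz')['d'];Y=cloud(n,f);k=(np.linalg.norm(Y[...,:2]-[.5235,-.088],axis=-1)<.03)&(Y[...,2]>.195)
    t=X[m&(X[...,2]>.186)]; print(n,m.sum(),'top z now',np.median(t[:,2]),'was',np.median(Y[k][:,2]),t.mean(0))
b=cv2.imread('pics/side1.png'); a=cv2.imread('pics/top1.png')
cv2.imwrite('pics/end.png',np.hstack([cv2.resize(a,(400,300)),cv2.resize(b[150:270,220:380],(400,300),interpolation=2)]))
E
```

```text
a1.81 true1.809 z0.1654 pz0.16555 [ 2.  -2.7  3.1] Mz-0.02
a1.84 true1.839 z0.1650 pz0.16555 [ 1.1 -2.3  5.7] Mz0.03
a1.87 true1.869 z0.1649 pz0.16556 [ 0.7 -2.5  5.6] Mz0.06
end t34.14 [ 0.5238 -0.0879  0.1656] F [ 1.8 -3.   6.2] M [-0.36 -0.04  0.07] w0.0118 g30.0
-0.3622000000000001 [0.5238, -0.088] 0.16486464300636172
pre-release t34.39 [ 0.5238 -0.0878  0.1656] F [ 1.4 -2.6  3.5] M [-0.48 -0.17  0.07] w0.0114 g30.0
open t35.70 [ 0.5238 -0.0879  0.1656] F [ 0.8  0.  -0.6] M [ 0.    0.19 -0.03] w0.0943 g0.0
away t38.09 [0.3206 0.1197 0.3197] F [ 0.4  0.2 -0.3] M [ 0.03  0.18 -0.03] w0.0935 g0.0
top 118 top z now 0.19031314214207992 was 0.2031545266219764 [ 0.52368642 -0.08728049  0.19063751]
side 144 top z now 0.19149144740290103 was 0.2031238023353065 [ 0.52060064 -0.08833109  0.19083585]
```

View pics/end.png

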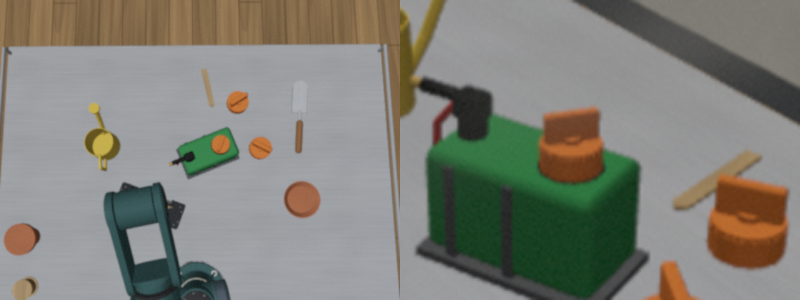

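The nut at (571,145) in the right-hand crop sits flush on the tank, level, with no white neck showing. The bystanders are where they were, so I'm handing in.

```bash
python3 -c "
from h import *
print(arm.finish_job())"
```

```text
the job is handed in; nothing more can be done
None
```

I turned the nut back about 1.1 rad until it dropped into the thread, ran it down snug onto the tank's shoulder, let go and handed the job in at about 38 s; the final pictures show it seated, but no verdict was returned.

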